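# Jack up the tilting rubble bin and hold it

### The arm

A 7-joint arm with a two-finger parallel gripper is mounted at the origin on the work surface. World frame = base frame: x ahead of the robot, y to its left, z up, the work surface at z = 0. Lengths are in m, angles in rad, forces in N, time in s.
With the tool pointing down it reaches from about 0.4 to 0.85 m from the base axis. Payload 10.4 kg.
Tool frame: the origin (TCP) lies midway between the tips of the shut fingers; the grasp point (between the pads) lies 19 mm behind it (manip.tcp_to_grasp is the distance from the TCP to the grasp point, in m); z points along the fingers, y is the line along which they close (so a half turn about z gives the same grasp; the last joint's range is limited). The gripper opens to 85 mm and grips with 20 to 120 N. Pads are 22 mm wide; open, the fingers measure 114 mm over their backs; the gripper's body (76 mm by 85 mm) begins 54 mm behind the grasp point. The pads swing forward as they close: fully open they stand 13 mm farther back than shut.
Start: joints at [-1.184, 0.332, -0.065, 1.46, 0.022, 1.35, -0.088], TCP at [0.249, 0.573, 0.231] pointing down, gripper open.
Joint ranges: [-2.6, 2.6], [-0.5, 2.12], [-1.47, 1.34], [0.16, 2.42], [-1.27, 4.41], [0.06, 2.06], [-2.6, 2.6]. Speed limits (rad/s): [2.22, 2.22, 2.79, 2.79, 3.14, 3.14, 3.14].

### API

Orientations are given as a unit quaternion [x, y, z, w].
In Python, from workcell import manip gives the robot as it stands.
- The arm moves only by the shell command python3 -m jog 'ROWS' [FORCE]. ROWS is a JSON object of lists of equal length, an entry for each row: "offset": the shift along the world's x, y, z in m, a list of three; "yaw": the turn about the world's z in degrees; "jaw": the closure, from 0 (fully open) to 1 (shut). A call has 1 to 20 rows; each row shifts and turns the commanded pose from where the row before left it; what a row does not reach is not made up. A row lasts 1/12 s, in which the tool goes at most 41.7 mm and 7.16 degrees, less where a joint would pass 70% of its speed; a pose out of reach is approached as far as the arm can. A call is refused whole if a number of a shift passes 0.0417 or a number of a turn 7.16, either way. A call with a gripper value outside its range is refused whole. The fingers move at their own pace and stop on an object; FORCE is the grip in N (left out, the last holds). Time passes only in rows, so rows that do not move let the fingers close. It gives the time, the measured TCP pose, the force, the opening and the grip force at its end, in the units of the state.
- manip.get_obs(): the state, without advancing time (a new reading comes with each control period).
- manip.camera(name): name is "scene" or "side" or "wrist"; returns a dict with "frame" (384x512x3 uint8, red, green, blue), "camera_matrix" (3x3 intrinsics, pixels), "eye" and "attitude" of the camera in the world; the wrist camera has in their place "hand_eye" (4x4, takes a point from camera to tool coordinates, whose origin is the TCP and whose axes are the flange's). Camera axes: x right, y up, looking along -z (the intrinsics and any distortion apply to the point x, -y, -z); pixel columns grow to the right and rows downward; lengths in m; the calibration is good to about 2 mm. The wrist camera is an equidistant fisheye: a pixel r from the principal point sees the ray r / f radians off the axis. A picture is of the moment at which its call begins: read the wrist's pose just before it. There is no depth.
- manip.hand_in(): hands the job in; it is judged then, once.
Trained networks look in a picture, given as the dict that the camera call returned (one of the last four; its "shot" number tells which), for a name from the list of things; names that differ only in an ending like _2 or _b are one class to them, and where a whole thing is asked for, a point or a joint stands for the part that bears it (a point fixed in the world has none). Each returns a list of dicts, best first, with "score" (0 to 1); they miss things now and then, are a little off and sometimes report something else, mostly with a low value. They report only what shows in the picture. A call takes as long as a camera call. They do not tell look-alikes from the thing itself.
- manip.masks_of(picture, name): "region" (384x512 bool, what is visible of it).
- manip.tip_of(picture, name): "at" ([x, y, z] in m, in world coordinates, good to about 4 mm: a listed point, or the origin of a listed thing).
The state is a dict: "clock": time; "joint_pos": joint angles; "joint_velocities": joint speeds; "tau": joint torques, N m; "position": TCP position; "ee_rot": TCP orientation; "ft_force": force on the tool from outside, world axes, zero at the start; "torque": the same for the moment, N m; "grip_width": opening from 0.0 (shut) to 1.0 (fully open); "grasp_force": force on a finger pad.
Only numpy, scipy, OpenCV 4.12 (cv2) and the standard library are available. Lean on these libraries where they do the work, as an engineer would, in place of code of your own. Each camera call takes 0.05 s, during which the arm holds its last target. There are 200 camera calls.

### The job

Take the loose orange cap off the blue jack's saddle and set it down in the round recess of the wooden holder, then slide the jack along the bench until the saddle is centred under the red spot on the lug of the galvanised tilting bin. Pump the yellow handle fully down and let it come right up again so the bin rocks down and the rubble shifts, then press the handle fully down a second time and finish while still holding it down, with only the jack holding the bin tilted. Leave the mallet, granite, try square and steel point where they are.

Things in the scene. Friction and masses are not known exactly. Their poses are not given: they have to be found in the camera images.
- jack: Blue trolley jack, 0.9 kg, loose; slide it, don't carry. Origin on the bench below the saddle centre; +x out of the saddle end, z up. Base 220 x 76 x 12 mm, x = -190 to +30. Ram housing 40 mm across at x = 0, top z = 58. At x = -172, y = 0 a fixed black grip post, 20 (x) x 26 (y) mm, top z = 82: pinch it across y from above, pads at z = 65, to slide and steer. Handle between post and housing.
- saddle_top (a point): Centre of the top of the round steel saddle (32 mm across, 8 mm thick) on the jack's vertical ram, at x = y = 0 of the jack and 85 mm above the bench with the handle up. It rises 35 mm when the handle is fully down (63.6 mm per rad).
- handle (a joint): Jack handle angle in rad: 0 = fully up (sprung, returns by itself), 0.55 = fully down. Pivots about the jack's y axis at x = -35, z = 55 mm; at 0 it slopes 0.32 rad up towards -x, at 0.55 it slopes 0.23 rad down. Pressing the pad takes about 3 N with nothing on the saddle, 6 to 15 N with the bin on it.
- handle_pad (a point): Centre of the top face of the yellow press pad (30 x 28 mm) near the handle's end, 90 mm from the pivot along the handle; moves with it: at jack x = -118, z = 90 mm when up, x = -124, z = 41 mm when fully down. Press it straight down with closed fingertips.
- cap: Loose orange plastic cap, 43 mm diameter, 36 mm tall, 30 g, hollow from below (37 mm across, 22 mm deep), upright over the saddle. Origin at the centre of its lower rim (63 mm above the bench at the start), z up. Pinch it near its top, lift straight up; with it on, the saddle does not fit under the lug.
- holder: Fixed wooden block, 85 x 85 x 26 mm, with a round recess in its top. Origin at the centre of its underside.
- holder_hole0 (a point): Centre of the mouth of the holder's recess, 26 mm above the bench; the recess is 57 mm across and 13 mm deep. The cap stands in it upright, crown up, as it came off the saddle.
- bin: Tilting bin on a fixed steel stand. Origin on the bench below the lift mark; +x points from the lug to the tub, z up. Galvanised tub with rubble, x = 50 to 220, y = -105 to 105, z = 32 to 162 mm; stand's foot from x = 70. Steel lug from x = -25 to 50, 56 mm wide, 8 mm thick; the bench below it is free. Bring the jack in with its +x along the bin's +x.
- lift_mark (a point): The lift point: centre of the underside of the lug, 93 mm above the bench with the bin down, straight below the red painted spot (30 mm across) on the lug's top. It moves with the tub.
- tub (a joint): Tilt of the bin in rad: 0 = down on its stop, grows as the lug is lifted; about 0.16 with the saddle under the mark and the handle fully down. Hinge along the bin's y at x = 170, z = 100 mm; falls back by its own weight (6 to 11 N at the lug).
- mallet: Bystander: dark round wooden mallet standing on its head, 104 mm across, 235 mm tall. Origin at the centre of its underside.
- granite: Bystander: rough lump of pink granite, about 115 mm across, 75 mm tall. Origin at the centre of its underside.
- square: Bystander: steel try square lying flat, red stock 115 mm along its x, blade 165 mm along its y, 18 mm high. Origin under the middle of the stock.
- point: Bystander: steel point lying flat, 186 mm long along its x, 14 mm thick. Origin under the middle of its shank.
Things that resemble listed ones, but are neither listed nor needed, are in the scene too. Of the things that look like the cap, the smallest one is meant.

How it is judged:
By the outcome, as a careful person would: the job done as asked, in the order asked, and still so for the second after the job is handed in, while the arm keeps its last pose, push and grip.
It also fails if it takes over 70 s, if anything falls off the work surface, if the arm or the gripper's body presses on something with over 40 N, if the wrist force passes 120 N, or if a joint passes its speed limit or range.

## Working session

There is one attempt and no reset: what is moved stays moved. The work goes in short steps, Python scripts to look and compute and a shell command to move; the robot and the scene stay as the last step left them, time stands still between calls to the robot, and variables do not carry over. Pictures are saved under pics/ and viewed, at most 10 in all, crops included, and the job is handed in when it is done.

```bash
ls; mkdir -p pics; cat > h.py <<'E'
import numpy as np, cv2
from workcell import manip
from scipy.spatial.transform import Rotation as R
names="jack saddle_top handle_pad cap holder holder_hole0 bin lift_mark mallet granite square point".split()
def save(c,n): cv2.imwrite(f'pics/{n}.png',c['frame'][:,:,::-1])
def att(c):
    a=np.array(c['attitude'],float)
    return a if a.shape==(3,3) else R.from_quat(a).as_matrix()
def ray(c,u,v):
    K=np.array(c['camera_matrix']);d=np.array([(u-K[0,2])/K[0,0],-(v-K[1,2])/K[1,1],-1.])
    return np.array(c['eye']),att(c)@d
def at_z(c,u,v,z):
    e,d=ray(c,u,v); return e+d*(z-e[2])/d[2]
def proj(c,p):
    K=np.array(c['camera_matrix']);q=att(c).T@(np.array(p)-np.array(c['eye']))
    return np.array([K[0,0]*q[0]/-q[2]+K[0,2],K[1,1]*q[1]/q[2]+K[1,2]])
E
python3 - <<'E'
from h import *
o=manip.get_obs();print({k:np.round(v,3).tolist() for k,v in o.items()})
for n in ("scene","side"):
    c=manip.camera(n);save(c,n+'0');print(n,c.keys(),np.round(c['eye'],3),np.array(c['camera_matrix']).tolist(),np.shape(c['attitude']))
    for k in names:
        for r in manip.tip_of(c,k)[:4]: print(k,round(r['score'],2),np.round(r['at'],3),proj(c,r['at']).round())
E
```

```text
pics
{'clock': 0.0, 'joint_pos': [-1.184, 0.333, -0.065, 1.461, 0.022, 1.35, -0.088], 'joint_velocities': [0.002, -0.001, -0.001, 0.002, 0.0, -0.001, -0.002], 'tau': [0.0, -62.544, 0.049, -39.162, 0.016, 0.009, -0.0], 'position': [0.249, 0.573, 0.23], 'ee_rot': [0.203, 0.979, -0.001, -0.0], 'ft_force': [-0.382, -0.599, -0.299], 'torque': [0.041, -0.023, -0.015], 'grasp_force': 0.0, 'grip_width': 1.001}
scene dict_keys(['frame', 'camera_matrix', 'eye', 'attitude', 'shot']) [1.396 0.04  0.777] [[402.59635599213345, 0.0, 251.08772135890518], [0.0, 402.59635599213345, 198.53035920430779], [0.0, 0.0, 1.0]] (4,)
jack 0.84 [ 0.535 -0.029 -0.001] [250. 217.]
jack 0.52 [ 0.64  -0.421 -0.001] [104. 239.]
handle_pad 0.71 [ 0.54  -0.144  0.09 ] [207. 193.]
handle_pad 0.41 [ 0.535 -0.028  0.001] [250. 217.]
cap 0.98 [ 0.702  0.044 -0.001] [274. 262.]
cap 0.66 [ 0.434 -0.092  0.001] [231. 194.]
cap 0.57 [ 0.496 -0.38   0.028] [132. 198.]
holder 0.41 [ 0.542 -0.147  0.089] [206. 194.]
holder_hole0 0.97 [ 0.497 -0.378  0.029] [132. 198.]
bin 0.31 [ 0.496 -0.382  0.002] [133. 205.]
lift_mark 0.84 [0.
[... 449 characters left out ...]
, 1.0]] (4,)
jack 0.82 [ 0.542 -0.031  0.003] [269. 220.]
jack 0.17 [ 0.771 -0.09   0.001] [196. 197.]
handle_pad 0.48 [ 0.539 -0.149  0.088] [277. 171.]
cap 0.86 [ 0.539 -0.035  0.062] [272. 205.]
cap 0.84 [ 0.433 -0.105 -0.003] [310. 208.]
cap 0.78 [0.704 0.04  0.003] [208. 231.]
cap 0.38 [ 0.541 -0.032 -0.001] [270. 221.]
holder 0.8 [ 0.492 -0.388  0.001] [299. 147.]
holder_hole0 0.68 [ 0.499 -0.378  0.029] [297. 142.]
bin 0.6 [ 0.56   0.186 -0.002] [250. 283.]
lift_mark 0.72 [0.564 0.182 0.093] [249. 258.]
mallet 0.65 [ 0.759 -0.25  -0.   ] [213. 164.]
granite 0.77 [ 0.772 -0.09   0.003] [196. 196.]
square 0.91 [0.38  0.066 0.003] [326. 255.]
point 0.55 [ 0.642 -0.425 -0.002] [257. 137.]
```

View pics/scene0.png

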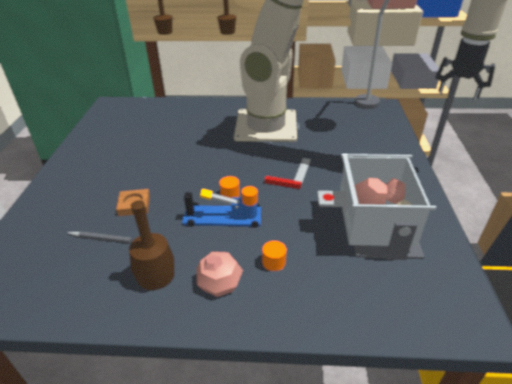

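View pics/side0.png

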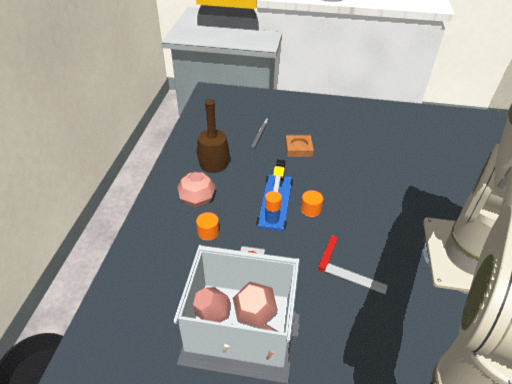

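The scene view shows the jack at (222,213) pointing right, with its lug target at (327,197), the holder at (133,201) and the mallet at (152,258). The side view agrees.

Cap candidates:
- on the jack's saddle: scene (250,196), side (273,203)
- on the bench: scene (229,187), side (312,204)
- on the bench: scene (274,256), side (207,227)

The smallest, and the only one on a saddle, is the first. Next I'll check it in a crop and measure the yaws.

```bash
python3 - <<'E'
from h import *
for n in ("side","scene"):
    c=manip.camera(n);hsv=cv2.cvtColor(c['frame'],cv2.COLOR_RGB2HSV)
    def blob(lo,hi,z,win):
        m=cv2.inRange(hsv,np.array(lo),np.array(hi));w=np.zeros_like(m);w[win[1]:win[3],win[0]:win[2]]=1;m*=w
        v,u=np.nonzero(m);return m,np.array([at_z(c,a,b,z)[:2] for a,b in zip(u,v)],np.float32)
    m,p=blob([105,140,60],[125,255,255],.012,(180,140,300,240))
    (cx,s,a)=cv2.minAreaRect(p*1000);print(n,'base rect',np.round(cx,1),np.round(s,1),round(a,1))
    m,p=blob([0,150,100],[6,255,255],.101,(310,180,345,210) if n=='scene' else (235,235,275,258));print('red spot',len(p),p.mean(0) if len(p) else 0)
    for k in ('lift_mark','cap','bin'):
        for r in manip.masks_of(c,k)[:4]:
            v,u=np.nonzero(r['region']);print(k,round(r['score'],2),len(u),u.min(),u.max(),v.min(),v.max())
    if n=='side': cv2.imwrite('pics/crop1.png',np.hstack([cv2.resize(c['frame'][120:280,190:340,::-1],(400,427),interpolation=3)[:427],cv2.resize(c['frame'][235:395,170:310,::-1],(400,427),interpolation=3)]))
E
```

```text
side base rect [ 536.2 -104.9] [227.2  76.3] 89.9
red spot 4 [0.5606713  0.16610646]
lift_mark 0.66 11912 173 298 245 367
lift_mark 0.36 14224 174 298 246 383
lift_mark 0.21 120 251 265 123 148
cap 0.93 572 196 219 213 241
cap 0.7 430 301 322 191 216
cap 0.63 277 265 280 192 211
bin 0.87 14292 174 298 245 383
scene base rect [ 536.9 -109.9] [ 95.1 221.9] 2.2
red spot 40 [0.5595767 0.182813 ]
lift_mark 0.67 6999 318 435 154 246
lift_mark 0.59 206 202 236 190 203
cap 0.96 634 263 286 241 271
cap 0.6 365 220 239 176 197
cap 0.59 262 242 257 187 205
cap 0.36 481 265 310 158 188
bin 0.7 8467 318 434 153 260
```

View pics/crop1.png

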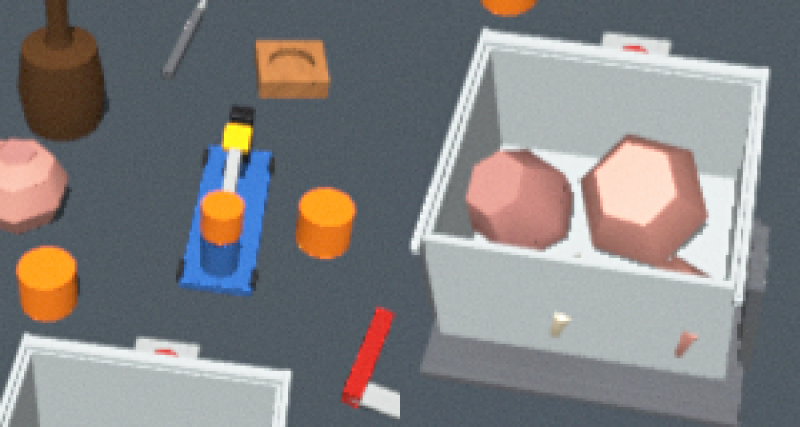

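The crop shows the cap on the blue housing is clearly the smallest of the three orange ones, so I choose it. The bin's lug faces the jack, with its red spot at side (253,250). I'll bring the wrist camera over for a closer measurement.

```bash
python3 -m jog '{"offset":[[0.0145,-0.025,0.02],[0.0145,-0.025,0.02],[0.0145,-0.025,0.02],[0.0145,-0.025,0.02],[0.0145,-0.025,0.02],[0.0145,-0.025,0.02],[0.0145,-0.025,0],[0.0145,-0.025,0],[0.0145,-0.025,0],[0.0145,-0.025,0],[0.0145,-0.025,0],[0.0145,-0.025,0],[0.0145,-0.025,0],[0.0145,-0.025,0],[0.0145,-0.025,0],[0.0145,-0.025,0],[0.0145,-0.025,0],[0.0145,-0.025,0],[0.0145,-0.025,0],[0,0,0]],"yaw":[-3.5,-3.5,-3.5,-3.5,-3.5,-3.5,-3.5,-3.5,-3.5,-3.5,-3.5,-3.5,-3.5,-3.5,-3.5,-3.5,-3.5,-3.5,-3.5,0],"jaw":[0,0,0,0,0,0,0,0,0,0,0,0,0,0,0,0,0,0,0,0]}'
cat >> h.py <<'E'
def wcam():
    o=manip.get_obs();c=manip.camera('wrist');c['p']=np.array(o['position']);c['R']=R.from_quat(o['ee_rot']).as_matrix();return c
def wray(c,u,v):
    K=np.array(c['camera_matrix']);x=(u-K[0,2])/K[0,0];y=(v-K[1,2])/K[1,1];r=np.hypot(x,y)+1e-12
    d=np.array([x/r*np.sin(r),-y/r*np.sin(r),-np.cos(r)]);H=np.array(c['hand_eye'])
    return c['p']+c['R']@H[:3,3],c['R']@(H[:3,:3]@d)
def wat(c,u,v,z):
    e,d=wray(c,u,v);return e+d*(z-e[2])/d[2]
def topdown(c,z,x0,x1,y0,y1,s=2):
    "rectify wrist picture onto plane z; s px/mm; col=x (right=+x), row down=-y"
    X,Y=np.meshgrid(np.arange(x0,x1,.001/s),np.arange(y1,y0,-.001/s))
    H=np.array(c['hand_eye']);K=np.array(c['camera_matrix'])
    q=(np.stack([X,Y,X*0+z],-1)-c['p'])@c['R'];q=(q-H[:3,3])@H[:3,:3]
    th=np.arctan2(np.hypot(q[...,0],q[...,1]),-q[...,2]);ph=np.arctan2(-q[...,1],q[...,0])
    return cv2.remap(c['frame'],(K[0,2]+K[0,0]*th*np.cos(ph)).astype(np.float32),(K[1,2]+K[1,1]*th*np.sin(ph)).astype(np.float32),1)
E
python3 - <<'E'
from h import *
c=wcam();save(c,'w1');print(c['p'],np.array(c['camera_matrix'])[0],np.array(c['hand_eye']).round(3).tolist())
for k in ('jack','saddle_top','handle_pad','cap','lift_mark','bin','holder_hole0'):
    for r in manip.tip_of(c,k)[:4]: print(k,round(r['score'],2),np.round(r['at'],4))
a=topdown(c,.012,.40,.70,-.28,.12);b=topdown(c,.101,.43,.68,.10,.45)
h=400;f=lambda i:cv2.resize(i,(int(i.shape[1]*560/i.shape[0]),560))
cv2.imwrite('pics/top1.png',np.hstack([f(a),f(b)])[:,:,::-1])
for nm,z,lo,hi,box in(('blue',.012,[105,140,40],[125,255,255],(.46,.62,-.25,.04)),('red',.101,[0,140,80],[6,255,255],(.52,.6,.14,.21)),('post top',.082,[0,0,0],[180,255,40],(.51,.57,-.23,-.18))):
    t=topdown(c,z,box[0],box[1],box[2],box[3]);m=cv2.inRange(cv2.cvtColor(t,cv2.COLOR_RGB2HSV),np.array(lo),np.array(hi))
    v,u=np.nonzero(m);
    if len(u)<5: print(nm,'none');continue
    P=np.stack([box[0]+u*.0005,box[3]-v*.0005],1).astype(np.float32);print(nm,len(u),P.mean(0),cv2.minAreaRect(P*1000))
E
```

```text
clock: 3.37
position: [0.5264, 0.0922, 0.3515]
ee_rot: [0.711, 0.703, -0.0, 0.001]
ft_force: [0.7, -0.0, 0.3]
grip_width: 1.0
grasp_force: 0.0
[0.52643528 0.09216888 0.35153321] [297.31863964   0.         258.70507913] [[-0.001, 0.954, 0.3, 0.076], [1.0, 0.001, 0.0, 0.001], [-0.0, 0.3, -0.954, -0.142], [0.0, 0.0, 0.0, 1.0]]
jack 0.85 [ 0.5389 -0.0295  0.0015]
handle_pad 0.71 [ 0.5373 -0.1485  0.0906]
cap 0.98 [ 0.5349 -0.0304  0.059 ]
cap 0.72 [ 4.297e-01 -9.900e-02 -4.000e-04]
cap 0.7 [7.044e-01 3.940e-02 1.000e-04]
lift_mark 0.83 [0.5603 0.1797 0.0943]
bin 0.87 [0.5572 0.1803 0.    ]
blue 742 [ 0.53424424 -0.00452965] ((537.56201171875, -8.776741027832031), (23.627649307250977, 70.19970703125), 85.10090637207031)
red 2411 [0.56198025 0.17966248] ((562.25, 179.5), (27.0, 27.5), 90.0)
post top none
```

View pics/top1.png

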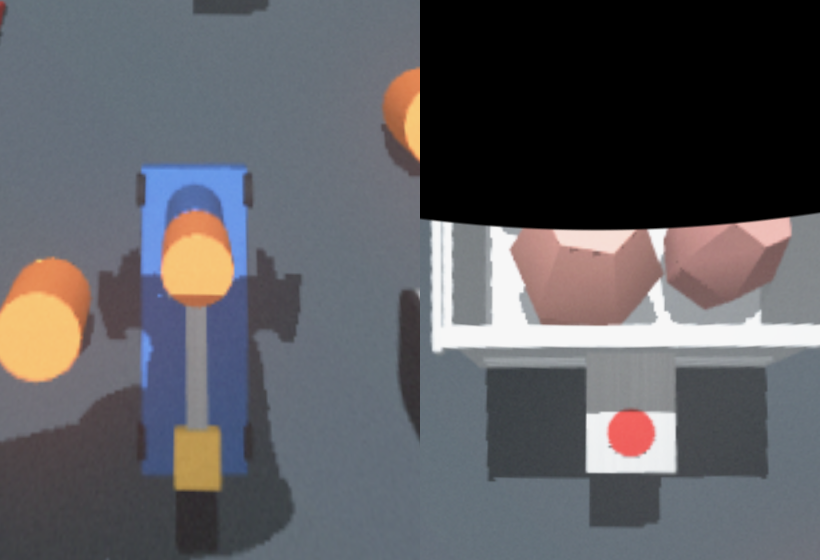

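The rectified wrist view shows the jack aligned with +y, its base's front edge at row 166 and mid-column 195, so the saddle is near (0.539, -0.029). The red spot at (631,432) is at (0.562, 0.180). Both yaws are about 90°. Going to the cap now.

```bash
python3 -m jog '{"offset":[[0.002,-0.0203,-0.027],[0.002,-0.0203,-0.027],[0.002,-0.0203,-0.027],[0.002,-0.0203,-0.027],[0.002,-0.0203,-0.027],[0.002,-0.0203,-0.027],[0,0,-0.025],[0,0,-0.025],[0,0,-0.025],[0,0,-0.025],[0,0,-0.012],[0,0,-0.012],[0,0,0],[0,0,0]],"yaw":[0.6,0,0,0,0,0,0,0,0,0,0,0,0,0],"jaw":[0,0,0,0,0,0,0,0,0,0,0,0,0,0]}' 30
python3 - <<'E'
from h import *
c=wcam();save(c,'w2')
for k in ('cap','jack'):
    for r in manip.tip_of(c,k)[:2]: print(k,round(r['score'],2),np.round(r['at'],4))
E
```

```text
clock: 4.93
position: [0.5368, -0.0234, 0.0658]
ee_rot: [0.703, 0.711, 0.0, 0.0]
ft_force: [0.4, 0.3, -0.2]
grip_width: 1.003
grasp_force: 0.0
cap 0.96 [ 0.4345 -0.0979  0.0011]
cap 0.83 [ 0.5355 -0.0316  0.0564]
jack 0.77 [ 0.5389 -0.0319  0.0014]
```

```bash
python3 -m jog '{"offset":[[0.001,-0.007,0],[0,0,0],[0,0,0],[0,0,0],[0,0,0],[0,0,0],[0,0,0],[0,0,0],[0,0,0],[0,0,0]],"yaw":[0,0,0,0,0,0,0,0,0,0],"jaw":[0,0,0.6,1,1,1,1,1,1,1]}' 30
```

```text
clock: 5.92
position: [0.5377, -0.0304, 0.0655]
ee_rot: [0.703, 0.711, 0.0, 0.0]
ft_force: [-0.8, 0.2, 3.1]
grip_width: 0.497
grasp_force: 30.3
```

```bash
python3 -m jog '{"offset":[[0,0,0.015],[0,0,0.03],[0,0,0.03],[0,0,0.03],[0,0,0.03],[-0.003,-0.03,0],[-0.003,-0.03,0],[-0.003,-0.03,0],[-0.003,-0.03,0],[-0.003,-0.03,0],[-0.003,-0.03,0],[-0.003,-0.03,0],[-0.003,-0.03,0],[-0.003,-0.03,0],[-0.003,-0.03,0],[0,0,0],[0,0,0]],"yaw":[0,0,0,0,0,0,0,0,0,0,0,0,0,0,0,0,0],"jaw":[1,1,1,1,1,1,1,1,1,1,1,1,1,1,1,1,1]}'
python3 - <<'E'
from h import *
c=wcam()
for k in ('cap','holder','holder_hole0','jack','saddle_top'):
    for r in manip.tip_of(c,k)[:3]: print(k,round(r['score'],2),np.round(r['at'],4))
t=topdown(c,.026,.43,.57,-.45,-.15);t2=cv2.resize(c['frame'],(512,384))
cv2.imwrite('pics/top2.png',np.hstack([cv2.resize(t,(280,600)),cv2.copyMakeBorder(t2,0,216,0,0,0)])[:,:,::-1])
E
```

```text
clock: 7.33
position: [0.5063, -0.3325, 0.1999]
ee_rot: [0.705, 0.71, -0.001, -0.0]
ft_force: [0.2, 0.3, -0.6]
grip_width: 0.494
grasp_force: 31.0
cap 0.83 [ 0.5037 -0.3342  0.1952]
holder 0.81 [ 0.4969 -0.3793 -0.0024]
holder_hole0 0.6 [ 0.4941 -0.3834  0.025 ]
```

View pics/top2.png

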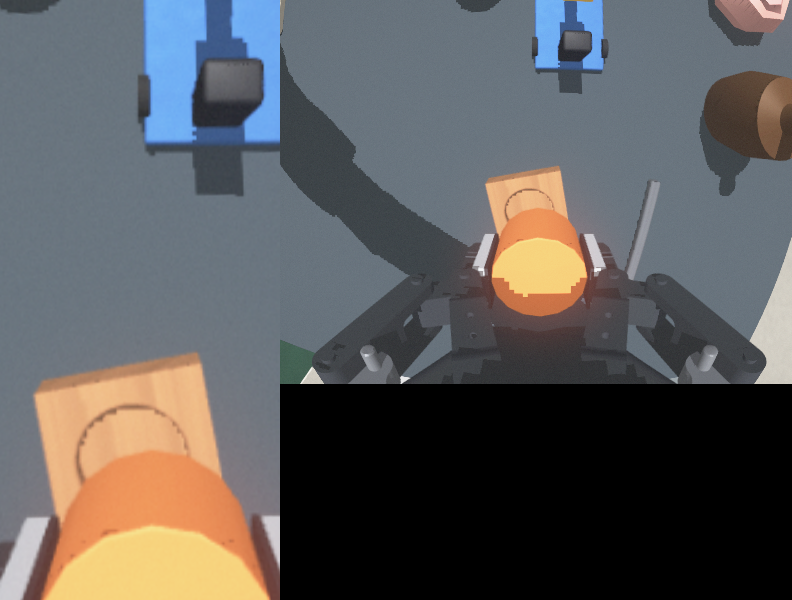

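The recess rim in the rectified half spans columns 77–190 with its top at row 404, so its centre is (0.4965, -0.3805). That agrees with the network. Moving above it and lowering with a force check.

```bash
python3 -m jog '{"offset":[[-0.0045,-0.0235,0],[-0.005,-0.024,0],[0,0,0],[0,0,-0.03],[0,0,-0.03],[0,0,-0.03],[0,0,-0.03],[0,0,-0.02],[0,0,-0.015],[0,0,-0.01],[0,0,-0.01],[0,0,0],[0,0,0]],"yaw":[0,0,0,0,0,0,0,0,0,0,0,0,0],"jaw":[1,1,1,1,1,1,1,1,1,1,1,1,1]}'
```

```text
clock: 8.72
position: [0.4985, -0.378, 0.0257]
ee_rot: [0.703, 0.711, 0.0, 0.0]
ft_force: [-0.2, 0.5, -0.6]
grip_width: 0.5
grasp_force: 31.0
```

```bash
python3 -m jog '{"offset":[[-0.0015,-0.0015,0],[0,0,-0.002],[0,0,-0.001],[0,0,0],[0,0,0]],"yaw":[0,0,0,0,0],"jaw":[1,1,1,1,1]}'
python3 -m jog '{"offset":[[0,0,-0.001],[0,0,-0.001],[0,0,0]],"yaw":[0,0,0],"jaw":[1,1,1]}'
```

```text
clock: 9.13
position: [0.497, -0.3802, 0.0239]
ee_rot: [0.703, 0.711, 0.0, 0.001]
ft_force: [-4.1, 2.3, 12.9]
grip_width: 0.496
grasp_force: 39.2
clock: 9.38
position: [0.4972, -0.3804, 0.0235]
ee_rot: [0.703, 0.711, 0.001, 0.001]
ft_force: [-9.5, 7.4, 28.0]
grip_width: 0.5
grasp_force: 49.6
```

```bash
python3 -m jog '{"offset":[[0,0,0.002],[0,0,0.001],[0,0,0]],"yaw":[0,0,0],"jaw":[1,1,1]}'
python3 -m jog '{"offset":[[0,0,0],[0,0,0],[0,0,0],[0,0,0],[0,0,0],[0,0,0],[0,0,0.03],[0,0,0.03],[0,0,0.03],[0,0,0.03],[0,0.03,0.03],[0,0.03,0],[0,0.03,0],[0,0,0]],"yaw":[0,0,0,0,0,0,0,0,0,0,0,0,0,0],"jaw":[0.8,0.6,0.4,0.3,0.3,0.2,0,0,0,0,0,0,0,0]}'
python3 - <<'E'
from h import *
c=wcam();print(c['p'])
for k in ('cap','holder','holder_hole0','jack','saddle_top','handle_pad'):
    for r in manip.tip_of(c,k)[:3]: print(k,round(r['score'],2),np.round(r['at'],4))
t=topdown(c,.049,.43,.62,-.45,-.15);
cv2.imwrite('pics/top3.png',t[:,:,::-1])
E
```

```text
clock: 9.63
position: [0.4969, -0.38, 0.0241]
ee_rot: [0.703, 0.711, 0.0, 0.001]
ft_force: [-1.2, -0.1, 8.0]
grip_width: 0.499
grasp_force: 35.9
clock: 10.8
position: [0.4982, -0.2838, 0.1728]
ee_rot: [0.701, 0.713, 0.002, -0.001]
ft_force: [0.9, 0.8, -1.2]
grip_width: 0.998
grasp_force: 0.0
[ 0.49815973 -0.28384889  0.17276382]
cap 0.62 [ 0.4905 -0.3848  0.0115]
holder 0.7 [ 4.934e-01 -3.805e-01  2.000e-04]
handle_pad 0.65 [ 0.539  -0.1526  0.0876]
```

View pics/top3.png

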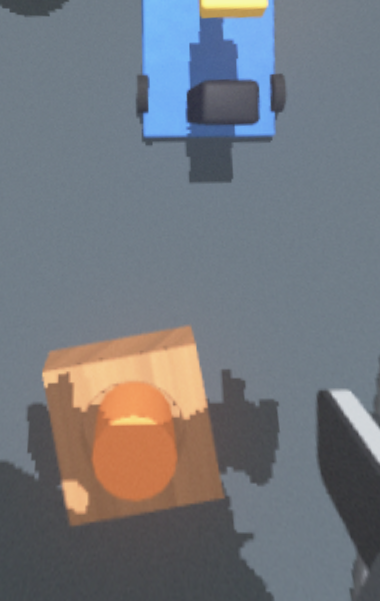

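The view shows the cap standing upright inside the recess, with its top at (134,458) and 85 px (43 mm) wide at the z = 0.049 plane. Next I'll measure the jack exactly and get ready to pinch the post.

```bash
python3 -m jog '{"offset":[[0.007,0.03,0.02],[0.007,0.03,0.02],[0.007,0.03,0.02],[0.007,0.03,0],[0.007,0.03,0],[0.005,0.02,0],[0,0,0],[0,0,0]],"yaw":[0,0,0,0,0,0,0,0],"jaw":[0,0,0,0,0,0,0,0]}'
cat > m.py <<'E'
from h import *
c=wcam();print(c['p'].round(4))
for k in ('jack','saddle_top','handle_pad','lift_mark','bin','cap'):
    for r in manip.tip_of(c,k)[:1]: print(k,round(r['score'],2),np.round(r['at'],4))
B=(.44,.66,-.26,.06)
t=topdown(c,.012,*B);m=cv2.inRange(cv2.cvtColor(t,cv2.COLOR_RGB2HSV),np.array([105,140,30]),np.array([125,255,255]))
for y in np.arange(-.21,.01,.02):
    u=np.nonzero(m[int((B[3]-y)*2000)])[0]
    if len(u): print('y%.3f'%y,'x %.4f..%.4f mid %.4f'%(B[0]+u.min()/2000,B[0]+u.max()/2000,B[0]+(u.min()+u.max())/4000))
v=np.nonzero(m.sum(1)>255*40)[0];print('y range',B[3]-v.max()/2000,B[3]-v.min()/2000)
a=topdown(c,.082,.47,.61,-.26,-.14);b=topdown(c,.085,.47,.61,-.10,.02)
cv2.imwrite('pics/top4.png',np.hstack([t[::1,::1][:600],np.vstack([a,b])[:600]])[:,:,::-1])
E
python3 m.py
```

```text
clock: 11.82
position: [0.5367, -0.1196, 0.2326]
ee_rot: [0.703, 0.711, -0.0, -0.0]
ft_force: [0.5, -0.5, 0.6]
grip_width: 1.001
grasp_force: 0.0
[ 0.5367 -0.1196  0.2326]
jack 0.93 [ 0.539  -0.0296  0.0006]
saddle_top 0.88 [ 0.5377 -0.0291  0.0859]
handle_pad 0.62 [ 0.5348 -0.1482  0.0932]
cap 0.82 [7.039e-01 4.060e-02 1.000e-04]
y-0.050 x 0.5245..0.5590 mid 0.5417
y-0.030 x 0.5010..0.5755 mid 0.5383
y-0.010 x 0.5245..0.5725 mid 0.5485Traceback (most recent call last):
  File "m.py", line 10, in <module>
    v=np.nonzero(m.sum(1)>255*40)[0];print('y range',B[3]-v.max()/2000,B[3]-v.min()/2000)
                                                          ~~~~~^^
    return umr_maximum(a, axis, None, out, keepdims, initial, where)
ValueError: zero-size array to reduction operation maximum which has no identity
```

```bash
sed -i '/^v=np/d;/^for y in/,/^    if len/d' m.py; python3 m.py
```

```text
[ 0.5363 -0.121   0.2328]
jack 0.95 [ 0.5382 -0.0276 -0.0019]
saddle_top 0.88 [ 0.5381 -0.0328  0.089 ]
handle_pad 0.64 [ 0.5347 -0.1525  0.092 ]
cap 0.81 [ 0.4309 -0.0964 -0.0008]Traceback (most recent call last):
  File "m.py", line 8, in <module>
    cv2.imwrite('pics/top4.png',np.hstack([t[::1,::1][:600],np.vstack([a,b])[:600]])[:,:,::-1])
                                ~~~~~~~~~^^^^^^^^^^^^^^^^^^^^^^^^^^^^^^^^^^^^^^^^^^^
    return _nx.concatenate(arrs, 1, dtype=dtype, casting=casting)
           ~~~~~~~~~~~~~~~^^^^^^^^^^^^^^^^^^^^^^^^^^^^^^^^^^^^^^^
ValueError: all the input array dimensions except for the concatenation axis must match exactly, but along dimension 0, the array at index 0 has size 600 and the array at index 1 has size 480
```

```bash
python3 -m jog '{"offset":[[0.0005,-0.02,0],[0.0005,-0.02,0],[0.0005,-0.02,0],[0,-0.021,0],[0,0,-0.03],[0,0,-0.03],[0,0,-0.03],[0,0,-0.03],[0,0,-0.03],[0,0,-0.02],[0,0,-0.015],[0,0,0],[0,0,0]],"yaw":[0,0,0,0,0,0,0,0,0,0,0,0,0],"jaw":[0,0,0,0,0,0,0,0,0,0,0,0,0]}' 60
```

```text
clock: 13.6
position: [0.5377, -0.2011, 0.0476]
ee_rot: [0.703, 0.711, -0.0, -0.0]
ft_force: [0.2, 0.5, 0.2]
grip_width: 0.997
grasp_force: 0.0
```

```bash
python3 -m jog '{"offset":[[0,-0.001,-0.002],[0,0,0],[0,0,0],[0,0,0],[0,0,0],[0,0,0],[0,0,0],[0,0,0],[0,0,0]],"yaw":[0,0,0,0,0,0,0,0,0],"jaw":[0.6,1,1,1,1,1,1,1,1]}' 60; python3 - <<'E'
from h import *
c=wcam()
for k in ('jack','saddle_top','lift_mark'):
    for r in manip.tip_of(c,k)[:1]: print(k,round(r['score'],2),np.round(r['at'],4))
E
```

```text
clock: 14.35
position: [0.5386, -0.2021, 0.0465]
ee_rot: [0.703, 0.711, 0.0, 0.001]
ft_force: [0.5, 0.3, 5.6]
grip_width: 0.298
grasp_force: 60.5
```

```bash
python3 -m jog '{"offset":[[0,0.005,0],[0.002,0.01,0],[0.002,0.012,0],[0.002,0.012,0],[0.002,0.012,0],[0.002,0.012,0],[0.002,0.012,0],[0.002,0.012,0],[0.002,0.012,0],[0.002,0.012,0],[0.002,0.012,0],[0.002,0.012,0],[0.002,0.01,0],[0.001,0.005,0],[0,0,0],[0,0,0]],"yaw":[0,0,0,0,0,0,0,0,0,0,0,0,0,0,0,0],"jaw":[1,1,1,1,1,1,1,1,1,1,1,1,1,1,1,1]}'; python3 - <<'E'
from h import *
for n in ('wrist','scene','side'):
    c=wcam() if n=='wrist' else manip.camera(n); save(c,n+'5')
    for k in ('jack','saddle_top','lift_mark','bin','cap'):
        for r in manip.tip_of(c,k)[:1]: print(n,k,round(r['score'],2),np.round(r['at'],4))
    if n=='wrist': W=c
im=np.hstack([topdown(W,.085,.46,.66,-.02,.26),topdown(W,.101,.46,.66,-.02,.26)])
cv2.imwrite('pics/top5.png',im[:,:,::-1])
E
```

```text
clock: 15.88
position: [0.5636, -0.0522, 0.0465]
ee_rot: [0.703, 0.711, 0.0, 0.001]
ft_force: [-0.1, 0.2, 6.3]
grip_width: 0.291
grasp_force: 60.5
wrist cap 0.86 [ 0.7027  0.0385 -0.0009]
scene jack 0.92 [ 0.5616  0.121  -0.0023]
scene saddle_top 0.5 [0.5566 0.1179 0.0848]
scene lift_mark 0.71 [0.5613 0.1768 0.0934]
scene bin 0.53 [0.3741 0.0616 0.0045]
scene cap 0.93 [0.7011 0.0468 0.0019]
side jack 0.6 [0.5637 0.1178 0.0012]
side saddle_top 0.71 [0.5622 0.1208 0.0883]
side lift_mark 0.66 [0.5608 0.1805 0.0933]
side bin 0.82 [ 0.5624  0.1842 -0.001 ]
side cap 0.96 [ 0.4321 -0.1013 -0.0007]
```

View pics/top5.png

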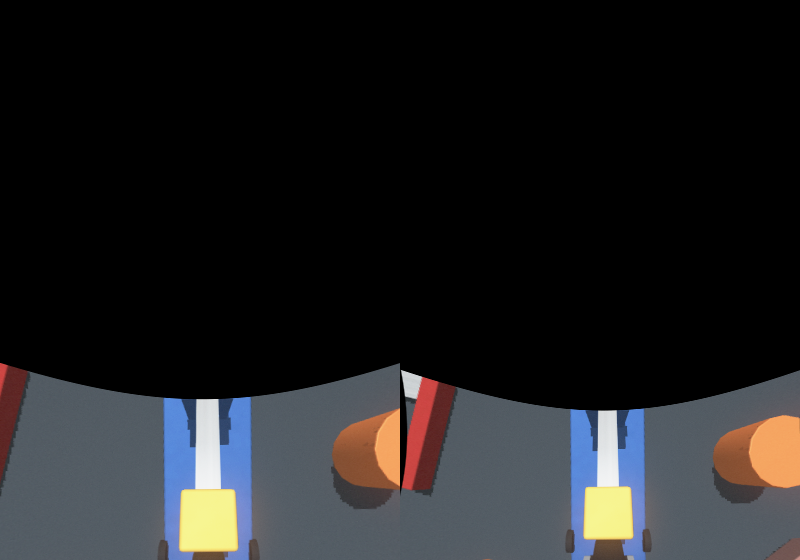

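```bash
python3 -m jog '{"offset":[[0,0.005,0],[0,0.01,0],[-0.001,0.01,0],[0,0.01,0],[0,0.01,0],[0,0.01,0],[0,0.006,0],[0,0,0],[0,0,0]],"yaw":[0,0,0,0,0,0,0,0,0],"jaw":[1,1,1,1,1,1,1,1,1]}'; python3 - <<'E'
from h import *
for n in ('scene','side'):
    c=manip.camera(n); save(c,n+'6')
    for k in ('jack','saddle_top','handle_pad','lift_mark','bin'):
        for r in manip.tip_of(c,k)[:1]: print(n,k,round(r['score'],2),np.round(r['at'],4))
    if n=='scene': cv2.imwrite('pics/crop6.png',cv2.resize(c['frame'][150:270,200:360,::-1],(800,600),interpolation=2))
E
```

```text
clock: 17.53
position: [0.5625, 0.009, 0.0464]
ee_rot: [0.703, 0.711, 0.0, 0.0]
ft_force: [0.2, -0.9, 6.1]
grip_width: 0.295
grasp_force: 60.6
scene jack 0.59 [ 0.5594  0.1835 -0.0015]
scene saddle_top 0.44 [0.5592 0.1763 0.0836]
scene handle_pad 0.77 [0.5614 0.0647 0.0891]
scene lift_mark 0.84 [0.563  0.1771 0.0938]
side jack 0.49 [ 0.7722 -0.09    0.0026]
side handle_pad 0.8 [0.562  0.0604 0.085 ]
side lift_mark 0.78 [0.5617 0.1798 0.0932]
side bin 0.76 [ 0.5612  0.1872 -0.0007]
```

View pics/crop6.png

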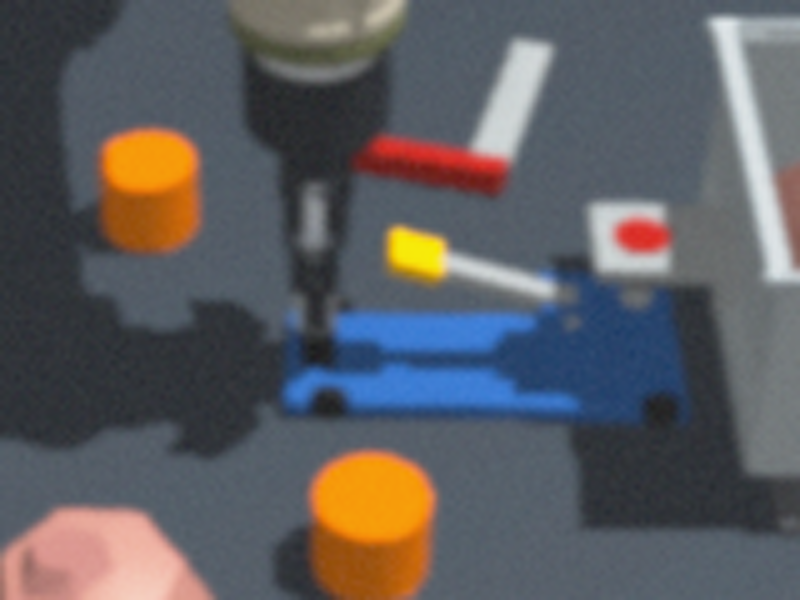

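The crop shows the steel saddle peeking out at (636,297) just under the lug, and the red spot at (642,236). I'll compare both through the same camera.

```bash
python3 - <<'E'
from h import *
c=manip.camera('scene');g=c['frame']
f=g.astype(int);print('saddle px candidates');
for v in range(206,214): print(v,[tuple(int(q) for q in f[v,u]) for u in range(320,336)])
hsv=cv2.cvtColor(g,cv2.COLOR_RGB2HSV);m=cv2.inRange(hsv,np.array([0,140,100]),np.array([8,255,255]));m[:,:315]=0;m[:,342:]=0;m[:185]=0;m[210:]=0
v,u=np.nonzero(m);print('red',u.mean(),v.mean(),at_z(c,u.mean(),v.mean(),.101))
for p in ([.562,.180,.101],[.562,.164,.077],[.562,.196,.077],[.578,.180,.077],[.578,.18,.085]): print(p,proj(c,p).round(1))
E
```

```text
saddle px candidates
206 [(75, 87, 105), (78, 90, 106), (79, 90, 105), (81, 91, 105), (87, 91, 101), (96, 97, 103), (94, 94, 97), (91, 92, 95), (91, 93, 96), (90, 93, 93), (91, 95, 97), (88, 94, 99), (89, 94, 96), (91, 93, 97), (90, 93, 94), (86, 91, 91)]
207 [(54, 73, 103), (55, 72, 102), (59, 74, 105), (65, 78, 104), (71, 82, 98), (86, 89, 97), (86, 89, 90), (85, 87, 88), (85, 89, 90), (80, 84, 88), (76, 83, 93), (74, 79, 98), (65, 78, 92), (65, 73, 87), (68, 74, 78), (66, 70, 73)]
208 [(40, 67, 106), (46, 69, 107), (50, 73, 108), (64, 80, 109), (72, 82, 98), (91, 95, 100), (96, 99, 101), (99, 104, 104), (94, 97, 99), (87, 94, 101), (72, 81, 100), (54, 71, 99), (45, 65, 94), (49, 64, 87), (53, 62, 72), (49, 57, 62)]
209 [(40, 69, 109), (41, 67, 106), (46, 69, 107), (58, 74, 103), (79, 89, 104), (95, 99, 105), (104, 107, 109), (100, 105, 108), (100, 106, 108), (89, 96, 106), (71, 82, 106), (52, 72, 104), (44, 67, 103), (43, 63, 93), (44, 54, 74), (51, 56, 65)]
210 [(38, 64, 106), (42, 68, 106), (37, 65, 106), (57, 76, 110), (70, 83, 105), (88, 94, 107), (96, 102, 110), (99, 105, 112
[... 398 characters left out ...]
(36, 64, 104), (37, 67, 106), (45, 69, 107), (46, 70, 105), (55, 75, 109), (61, 79, 110), (56, 77, 108), (52, 76, 110), (47, 71, 107), (40, 67, 107), (40, 66, 106), (41, 65, 99), (45, 59, 82), (46, 53, 63)]
213 [(45, 70, 109), (39, 67, 106), (39, 64, 105), (41, 67, 108), (38, 69, 108), (40, 68, 109), (40, 69, 107), (41, 67, 109), (40, 70, 108), (38, 66, 107), (41, 70, 110), (42, 68, 109), (40, 68, 105), (41, 66, 97), (45, 60, 83), (49, 54, 65)]
red 328.1818181818182 196.8181818181818 [0.55956445 0.18296691 0.101     ]
[0.562, 0.18, 0.101] [327.1 197.4]
[0.562, 0.164, 0.077] [320.2 204.2]
[0.562, 0.196, 0.077] [332.3 204.5]
[0.578, 0.18, 0.077] [326.7 208.2]
[0.578, 0.18, 0.085] [327.1 205.9]
```

Through the same camera, the saddle sits about 1 mm short of the mark. I'll nudge it, release, and go above the pad with shut fingers.

```bash
python3 -m jog '{"offset":[[0,0.001,0],[0,0,0],[0,0,0],[0,0,0],[0,0,0],[0,0,0],[0,0,0.03],[0,0,0.03],[0,0,0.03],[0,0.01,0],[0,0.02,0],[0,0.021,0],[0,0,0],[0,0,0],[0,0,0],[0,0,0]],"yaw":[0,0,0,0,0,0,0,0,0,0,0,0,0,0,0,0],"jaw":[1,1,0.6,0.4,0.2,0,0,0,0,0.5,1,1,1,1,1,1]}'; python3 - <<'E'
from h import *
for n in ('scene','side','wrist'):
    c=manip.camera(n) if n!='wrist' else wcam(); save(c,n+'7')
    for k in ('jack','saddle_top','handle_pad','lift_mark'):
        for r in manip.tip_of(c,k)[:1]: print(n,k,round(r['score'],2),np.round(r['at'],4))
E
```

```text
clock: 19.52
position: [0.5619, 0.0599, 0.1356]
ee_rot: [0.704, 0.71, -0.0, 0.0]
ft_force: [-0.2, 0.2, -0.2]
grip_width: 0.006
grasp_force: 0.0
scene jack 0.93 [ 0.5603  0.1812 -0.0022]
scene saddle_top 0.45 [0.5577 0.1808 0.0825]
scene handle_pad 0.73 [0.5614 0.0641 0.0898]
scene lift_mark 0.75 [0.5622 0.1797 0.0922]
side handle_pad 0.67 [0.5613 0.0619 0.0874]
side lift_mark 0.66 [0.5607 0.1807 0.0961]
wrist saddle_top 0.63 [0.3785 0.0635 0.0012]
wrist handle_pad 0.85 [0.5623 0.0615 0.0862]
wrist lift_mark 0.67 [0.5632 0.1792 0.0946]
```

```bash
python3 -m jog '{"offset":[[0,0.001,-0.02],[0,0,-0.015],[0,0,-0.006],[0,0,-0.006],[0,0,-0.006],[0,0,-0.006],[0,-0.001,-0.006],[0,0,0],[0,0,0]],"yaw":[0,0,0,0,0,0,0,0,0],"jaw":[1,1,1,1,1,1,1,1,1]}'; python3 - <<'E'
from h import *
for n in ('scene','side'):
    c=manip.camera(n); save(c,n+'8')
    for k in ('jack','saddle_top','handle_pad','lift_mark'):
        for r in manip.tip_of(c,k)[:1]: print(n,k,round(r['score'],2),np.round(r['at'],4))
E
```

```text
clock: 21.02
position: [0.5628, 0.0604, 0.0715]
ee_rot: [0.703, 0.711, 0.001, 0.001]
ft_force: [-2.4, -2.3, 7.2]
grip_width: -0.001
grasp_force: 3.4
scene jack 0.95 [ 0.5626  0.1823 -0.002 ]
scene saddle_top 0.42 [0.5563 0.1789 0.0959]
scene handle_pad 0.58 [0.5618 0.0607 0.0685]
scene lift_mark 0.81 [0.5608 0.1822 0.1001]
side saddle_top 0.49 [0.3836 0.0679 0.0041]
side handle_pad 0.54 [0.5593 0.0545 0.0712]
side lift_mark 0.88 [0.5636 0.1811 0.0962]
```

```bash
python3 -m jog '{"offset":[[0,0,-0.005],[0,0,-0.005],[0,0,-0.005],[0,-0.001,-0.005],[0,0,-0.005],[0,0,-0.004],[0,0,-0.002],[0,0,-0.002],[0,0,0],[0,0,0],[0,0,0]],"yaw":[0,0,0,0,0,0,0,0,0,0,0],"jaw":[1,1,1,1,1,1,1,1,1,1,1]}'; python3 - <<'E'
from h import *
for n in ('scene','side'):
    c=manip.camera(n); save(c,n+'9')
    for k in ('jack','handle_pad','lift_mark'):
        for r in manip.tip_of(c,k)[:1]: print(n,k,round(r['score'],2),np.round(r['at'],4))
E
```

```text
clock: 22.43
position: [0.5636, 0.0604, 0.0413]
ee_rot: [0.703, 0.711, 0.002, 0.0]
ft_force: [-12.8, -1.7, 34.8]
grip_width: 0.001
grasp_force: 17.4
scene jack 0.58 [0.5599 0.1804 0.0009]
scene handle_pad 0.61 [0.562  0.0576 0.0403]
scene lift_mark 0.89 [0.5616 0.1773 0.1242]
side handle_pad 0.5 [0.5627 0.0533 0.0376]
side lift_mark 0.75 [0.5618 0.1811 0.1237]
```

Fully down: the force rises at the stop, and the pad is at z 0.040. Letting it come right up now.

```bash
python3 -m jog '{"offset":[[0,0,0.008],[0,0,0.008],[0,0,0.008],[0,0,0.008],[0,0,0.008],[0,0,0.012],[0,0.002,0.025],[0,0,0.02],[0,0,0],[0,0,0],[0,0,0],[0,0,0],[0,0,0],[0,0,0],[0,0,0],[0,0,0]],"yaw":[0,0,0,0,0,0,0,0,0,0,0,0,0,0,0,0],"jaw":[1,1,1,1,1,1,1,1,1,1,1,1,1,1,1,1]}'; python3 - <<'E'
from h import *
for n in ('scene','side','wrist'):
    c=manip.camera(n) if n!='wrist' else wcam(); save(c,n+'10')
    if n=='scene':
        hsv=cv2.cvtColor(c['frame'],cv2.COLOR_RGB2HSV);m=cv2.inRange(hsv,np.array([0,140,100]),np.array([8,255,255]));m[:,:315]=0;m[:,342:]=0;m[:185]=0;m[210:]=0
        v,u=np.nonzero(m);print('red',u.mean(),v.mean())
        f=c['frame'].astype(int);print(f[208:211,318:336].sum(0)[:,0])
        cv2.imwrite('pics/crop10.png',np.vstack([cv2.resize(c['frame'][140:260,180:440,::-1],(800,369),interpolation=2)]))
    for k in ('jack','saddle_top','handle_pad','lift_mark','cap','holder'):
        for r in manip.tip_of(c,k)[:1]: print(n,k,round(r['score'],2),np.round(r['at'],4))
E
```

```text
clock: 24.17
position: [0.5619, 0.0619, 0.1345]
ee_rot: [0.703, 0.711, -0.0, -0.0]
ft_force: [-0.2, -0.1, 0.6]
grip_width: 0.001
grasp_force: 0.0
red 328.27272727272725 196.72727272727272
[119 121 129 120 129 173 236 279 302 300 294 265 206 148 134 134 142 141]
scene jack 0.73 [ 0.5603  0.1811 -0.0015]
scene saddle_top 0.46 [0.5589 0.1774 0.0845]
scene handle_pad 0.52 [0.563  0.0626 0.0892]
scene lift_mark 0.61 [0.5638 0.1796 0.0912]
scene cap 0.97 [ 0.4352 -0.0954  0.0038]
scene holder 0.96 [ 0.4967 -0.3827  0.0021]
side handle_pad 0.52 [0.5594 0.0616 0.0854]
side lift_mark 0.94 [0.5634 0.1801 0.0931]
side cap 0.76 [0.704  0.0408 0.0042]
side holder 0.86 [ 0.4952 -0.3867 -0.0005]
wrist saddle_top 0.61 [0.5626 0.1812 0.0954]
wrist handle_pad 0.86 [0.5636 0.0616 0.0879]
wrist lift_mark 0.69 [0.5626 0.1824 0.094 ]
wrist cap 0.92 [ 0.7031  0.0403 -0.0017]
```

View pics/crop10.png

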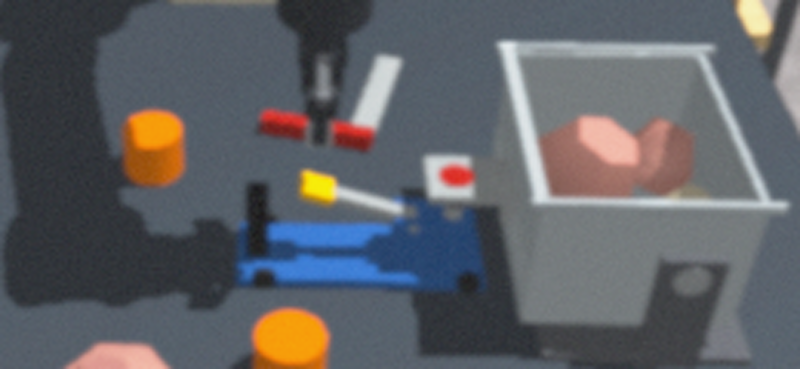

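The view shows the handle up again (pad at 318,187), the bin down (red spot at 457,176) and the jack unmoved with its saddle under the lug. Pressing the second time.

```bash
python3 -m jog '{"offset":[[0,-0.001,-0.02],[0,0,-0.015],[0,0,-0.006],[0,0,-0.006],[0,0,-0.006],[0,0,-0.006],[0,0,-0.006],[0,0,-0.006],[0,0,-0.006],[0,-0.001,-0.006],[0,0,-0.006],[0,0,-0.004],[0,0,-0.0035],[0,0,0],[0,0,0],[0,0,0],[0,0,0],[0,0,0],[0,0,0]],"yaw":[0,0,0,0,0,0,0,0,0,0,0,0,0,0,0,0,0,0,0],"jaw":[1,1,1,1,1,1,1,1,1,1,1,1,1,1,1,1,1,1,1]}'; python3 - <<'E'
from h import *
for n in ('scene','side'):
    c=manip.camera(n); save(c,n+'11')
    for k in ('jack','handle_pad','lift_mark','holder','mallet','granite','square','point'):
        for r in manip.tip_of(c,k)[:1]: print(n,k,round(r['score'],2),np.round(r['at'],4))
E
```

```text
clock: 26.8
position: [0.5635, 0.0602, 0.0415]
ee_rot: [0.703, 0.711, 0.002, 0.0]
ft_force: [-10.9, -1.4, 32.0]
grip_width: -0.001
grasp_force: 15.7
scene jack 0.86 [ 0.5591  0.1801 -0.0006]
scene handle_pad 0.71 [0.5614 0.0577 0.0383]
scene lift_mark 0.77 [0.563  0.1804 0.1196]
scene holder 0.57 [ 0.4959 -0.3818  0.0034]
scene mallet 0.84 [ 0.7572 -0.251  -0.0012]
scene granite 0.76 [ 7.705e-01 -9.080e-02  7.000e-04]
scene square 0.71 [0.3781 0.0642 0.0009]
scene point 0.8 [ 0.6373 -0.4223 -0.0025]
side handle_pad 0.48 [0.5607 0.055  0.0353]
side holder 0.69 [ 0.4972 -0.384  -0.0023]
side mallet 0.78 [ 0.7616 -0.2485  0.0056]
side granite 0.59 [ 0.7724 -0.0903  0.0014]
side square 0.63 [0.3776 0.0651 0.0037]
```

```bash
python3 -c "
from workcell import manip
print(manip.hand_in())"
```

```text
the job is handed in; nothing more can be done
None
```

The job is handed in at about 27 s: the cap stands in the holder's recess, the saddle is under the mark to within about 2 mm, the first full pump let the bin rock back down, and the handle is now held fully down a second time so only the jack tilts the bin; the mallet, granite, try square and steel point have not moved.

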